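# Hang the grey card and set the rail screw

## Robot

A 6-joint arm with a two-finger parallel gripper is mounted at the origin on the work surface. World frame = base frame: x ahead of the robot, y to its left, z up, the work surface at z = 0. Lengths are in m, angles in degrees, forces in N, time in s.
With the tool pointing down it reaches from about 0.4 to 0.825 m from the base axis. Payload 7 kg.
Tool frame: the origin (TCP) lies midway between the tips of the shut fingers; the grasp point (between the pads) lies 19 mm behind it; z points along the fingers, y is the direction in which the jaws open and shut (so a half turn about z gives the same grasp; the last joint's range is limited). The gripper opens to 88 mm and grips with 3 to 60 N. Pads are 19 mm wide; open, the fingers measure 130 mm over their backs; the gripper's body (78 mm by 193 mm) begins 47 mm behind the grasp point.
Start: joints at [81.48, 20.546, 0.682, 0, -70.136, -16.507], TCP at [0.286, 0.612, 0.196] pointing down, gripper open.
Joint ranges: [-176.03, 176.03], [-82.01, 121.73], [-58.28, 71.71], [-173.87, 95.51], [-174.79, -0.11], [-173.66, 173.66]. Speed limits (degrees/s): [136.94, 136.94, 172.46, 180, 180, 180].

## Interface

Orientations are given as a 3x3 rotation matrix whose columns are the frame's x, y, z axes.
In Python, from rig import robot gives the robot as it stands. Calls block until the motion is done:
- robot.goto(position, orientation): joint-space move of the TCP to a pose.
- robot.servo_line(position, ori=None, speed=0.15): straight line of the TCP; ori=None keeps the orientation; speed is the mean speed in m/s.
- robot.movej(angles): joint-space move.
- robot.move_gripper(opening): opening from 0.0 (shut) to 1.0 (fully open); the grip force is fixed at half the most; returns when the fingers have stopped.
- robot.dwell(seconds).
- robot.ik(position, orientation): joint angles nearest the present ones, or None.
- robot.grab_frame(name): name is "scene" or "side" or "wrist"; returns (picture, depth): 384x512x3 uint8, red, green, blue; 384x512 float32, m along the optical axis (not along the pixel's ray), 0 where there is no reading.
- robot.camera_info(name): a dict with "vfov" (degrees; the focal length in pixels is half the picture's height over the tangent of half this angle, whatever the lens; pixels are square), "cx", "cy" (the principal point, pixels), "view" (4x4, takes a point from world to camera coordinates); the wrist camera has in their place "T_tool_cam" (4x4, takes a point from camera to tool coordinates, whose origin is the TCP and whose axes are the flange's). Camera axes: x right, y down, z forward; pixel columns grow to the right and rows downward; lengths in m; the calibration is good to about 2 mm. A picture is of the moment at which its call begins: read the wrist's pose just before it. camera_info takes no time and is no camera call.
A pose or a line that the arm cannot do raises robot.Unreachable and nothing moves.
- robot.job_done(): hands the job in, once; it reports no verdict.
Readings, each from a call of its own:
- robot.read_t(): time.
- robot.read_qpos(): joint angles.
- robot.read_qvel(): joint speeds.
- robot.read_effort(): joint torques, N m.
- robot.read_position(): TCP position.
- robot.read_tcp_rot(): TCP orientation.
- robot.read_force(): force on the tool from outside, world axes, zero at the start.
- robot.read_ft_torque(): the same for the moment, N m.
- robot.read_grip_width(): opening from 0.0 (shut) to 1.0 (fully open).
Only numpy, scipy, OpenCV 4.12 (cv2) and the standard library are available. Lean on these libraries where they do the work, as an engineer would, in place of code of your own. Each camera call takes 0.05 s, during which the arm holds its last target. There are 200 camera calls.

## Task

Lift the grey-scale card hanger off its parking stand, hook it over the long rail at least 6 cm to one side of the red band, slide it along the rail, without lifting it, until it is centred on the red band, and let go of it there. Then turn the black thumbscrew on the rail's column clockwise until it seats, back it off a quarter turn so that the rail can still swivel, and finish with the thumbscrew still held between the fingers at that setting. Leave the other things on the bench where they are.

Things in the scene. Friction and masses are not known exactly. Their poses are not given: they have to be found in the camera images.
- rail_stand: Fixed white stand, base plate 80 x 380 x 12 mm, turned up to 0.2 rad. Origin: on the bench, under the middle of its rail, a 10 mm round steel bar along y, top 120 mm above the bench, free from y = -140 mm (thin post at -150, top at 123 mm) to y = +140 mm (white column, 42 mm wide, centred at y = +165 mm, top at 115 mm, thumbscrew on it). x is across the rail.
- band: Red band 12 mm long and 12.4 mm thick painted round the rail: the mark. Origin on the rail's axis at the middle of the band, 115 mm above the bench; y along the rail, as the stand's. The hanger slides over it freely.
- screw_grip (a point): Black thumbscrew: an upright wing (40 mm along x, 11 mm thick along y, 36 mm tall, white dot on top at the +x end) on a 32 mm wide disc, turning on a vertical axis without rising. The point is on the axis, 20 mm above the wing's foot, 16 mm below its top, 147 mm above the bench: the place to grip, across the 11 mm.
- screw (a joint): Turn of the thumbscrew, rad: grows clockwise seen from above, 0 = seated against a hard stop, negative = unscrewed by that angle. Starts 0.9 to 2.7 rad unscrewed; a quarter turn back from seated is -1.57. Turns with 0.06 N m of friction and stays where it is left.
- parking: Fixed grey parking stand, base 90 x 110 x 10 mm, origin at its underside. A 10 mm round bar along its y axis, top 110 mm above the bench, between two posts at y = +-47 mm; the hanger hangs on it at the start.
- hanger_grip (a point): Loose card hanger, about 0.12 kg: grip point in its upright blue tab (12 mm along x, 26 along y; 26 mm below to 18 mm above the point). On the +x side below hangs a white card with grey patches, 60 mm wide along y, 20 mm out, on -x a dark counterweight, 25 mm out. Lowest edge 122 mm below the point: lift it 100 mm straight up to clear a bar. It may hang either way round.
- hanger_seat (a point): Middle of the inside top of the hanger's fork, 33 mm below hanger_grip, same axes; it rests on top of the bar (on the long rail 120 mm above the bench). The fork opens downward and straddles the bar, x across the bar: 14 mm wide inside, 30 mm deep, its legs then flaring to about 26 mm apart at 43 mm deep; 32 mm long along y.
- vial: Bystander: vial, a white-capped jar 32 mm wide, 55 mm tall; origin at the middle of its underside. Leave it alone.
- beaker: Bystander: beaker, an open glass cup 64 mm wide, 80 mm tall; origin at the middle of its underside. Leave it alone.
- petri: Bystander: petri dish, clear, 88 mm wide, 16 mm tall; origin at the middle of its underside. Leave it alone.
- brush: Bystander: brush, 170 mm long, wooden handle; origin at the middle of its underside. Leave it alone.
- specimen_box: Bystander: open cardboard box 100 x 75 x 30 mm; origin at the middle of its underside. Leave it alone.
- fossil: Bystander: reddish-brown fossil, 44 mm wide, 19 mm tall; origin at the middle of its underside. Leave it alone.
Not all that is in view belongs to the job. Of the things like the part that bears hanger_grip, leave any that is green or purple; of the rest the larger one is meant.

How it is judged (in metres and radians):
On the way, in this order (a step that is already met when the one before it is completed fails the run):
1. the hanger hangs on the long rail, 45 mm or more to one side of the red band (x of hanger_seat in the frame of band between -0.008 and 0.008 m and z of hanger_seat in the frame of band between 0 and 0.01 m and contact force between hanger and rail_stand above 0.3 N and angle between hanger_seat's own z axis and vertical below 0.2 rad and (y of hanger_seat in the frame of band below -0.045 m or y of hanger_seat in the frame of band above 0.045 m)), for 0.1 s.
2. the hanger hangs on the rail, centred on the red band within 10 mm, and is let go (x of hanger_seat in the frame of band between -0.008 and 0.008 m and z of hanger_seat in the frame of band between 0 and 0.01 m and contact force between hanger and rail_stand above 0.3 N and angle between hanger_seat's own z axis and vertical below 0.2 rad and y of hanger_seat in the frame of band between -0.01 and 0.01 m and contact force between the fingers and hanger below 0.05 N), for 0.2 s.
3. the thumbscrew, gripped, is turned clockwise until it seats (within 0.06 rad of its stop) (value of joint screw above -0.06 rad and contact force between the fingers and screw above 1 N), for 0.1 s.
At the end, for the whole second after the job is handed in: The thumbscrew is a quarter turn (1.57 +- 0.26 rad) back from its seat, still, and still gripped by the fingers (over 1 N); the hanger hangs at rest on the long rail, untouched, its middle within 10 mm of the red band's, its fork's inside top 0 to 10 mm above the rail's axis, upright within 0.2 rad (all of step 2 and linear speed of hanger below 0.03 m/s and value of joint screw between -1.831 and -1.311 rad and velocity of joint screw between -0.1 and 0.1 rad/s and contact force between the fingers and screw above 1 N); the arm keeps its last pose, push and grip.
It fails at once if the hanger straddles the rail at the red band while raised off it (it must slide there along the rail) (y of hanger_seat in the frame of band between -0.02 and 0.02 m and x of hanger_seat in the frame of band between -0.02 and 0.02 m and z of hanger_seat in the frame of band between 0.015 and 0.045 m).
It fails at once if a bystander (vial, beaker, petri dish, brush, box, fossil) is moved by more than 30 mm (distance of any of vial, beaker, petri, brush, specimen_box, fossil from where it was at the start of the episode above 0.03 m).
It also fails if it takes over 51 s, if anything falls off the work surface, if the arm or the gripper's body presses on something with over 40 N, if the wrist force passes 120 N, or if a joint passes its speed limit or range.

## Working session

There is one attempt and no reset: what is moved stays moved. The work goes in short steps, each a Python script; the robot and the scene stay as the last script left them, time stands still between calls to the robot, and variables do not carry over. Pictures are saved under pics/ and viewed, about 8 in all and at most 12, crops included, and the job is handed in when it is done.

```bash
mkdir -p pics; ls
cat > h.py <<'E'
import numpy as np,cv2
from rig import robot
def save(n,im,s=1,crop=None):
    if crop: a,b,c,d=crop; im=im[b:d,a:c]
    im=cv2.resize(im,None,fx=s,fy=s,interpolation=cv2.INTER_CUBIC)
    cv2.imwrite(f'pics/{n}.png',im[:,:,::-1])
def cam(name):
    i=robot.camera_info(name); f=192/np.tan(np.radians(i['vfov'])/2)
    if 'view' in i: T=np.linalg.inv(np.array(i['view']))
    else:
        W=np.eye(4);W[:3,:3]=robot.read_tcp_rot();W[:3,3]=robot.read_position();T=W@np.array(i['T_tool_cam'])
    return f,i['cx'],i['cy'],T
def cloud(d,c):
    f,cx,cy,T=c; v,u=np.mgrid[:384,:512]
    P=np.stack([(u-cx)/f*d,(v-cy)/f*d,d],-1)
    return P@T[:3,:3].T+T[:3,3]
def ray(u,v,z,c):
    f,cx,cy,T=c; r=T[:3,:3]@np.array([(u-cx)/f,(v-cy)/f,1]); return T[:3,3]+r*(z-T[2,3])/r[2]
def down(a):  # tool pointing down, jaw (y) axis along angle a (rad) in world
    y=np.array([np.cos(a),np.sin(a),0]);z=np.array([0,0,-1.]);return np.stack([np.cross(y,z),y,z],1)
E
python3 - <<'E'
from h import *
o=[]
for n in('scene','side'):
    c=cam(n); im,d=robot.grab_frame(n); np.savez(f'{n}.npz',im=im,d=d,P=cloud(d,c)); o.append(im); print(n,c[0],c[1],c[2],c[3].round(3).tolist(),robot.camera_info(n).keys())
save('scene',o[0],1.5);save('side',o[1],1.5)
print(robot.read_t(),robot.read_tcp_rot().round(3) if hasattr(robot.read_tcp_rot(),'round') else robot.read_tcp_rot())
E
```

```text
pics
scene 351.40753220831004 256.92633531343563 191.36333474244054 [[0.366, 0.67, -0.646, 1.16], [0.93, -0.278, 0.24, -0.31], [-0.019, -0.689, -0.725, 0.797], [0.0, 0.0, 0.0, 1.0]] dict_keys(['vfov', 'cx', 'cy', 'view'])
side 397.55641234685623 256.2876517915028 197.82225297109707 [[0.724, -0.363, 0.586, -0.179], [-0.689, -0.35, 0.635, -0.883], [-0.025, -0.864, -0.503, 0.761], [0.0, 0.0, 0.0, 1.0]] dict_keys(['vfov', 'cx', 'cy', 'view'])
0.1 [[ 0.906 -0.423 -0.   ]
 [-0.423 -0.906 -0.001]
 [ 0.     0.001 -1.   ]]
```

View pics/scene.png

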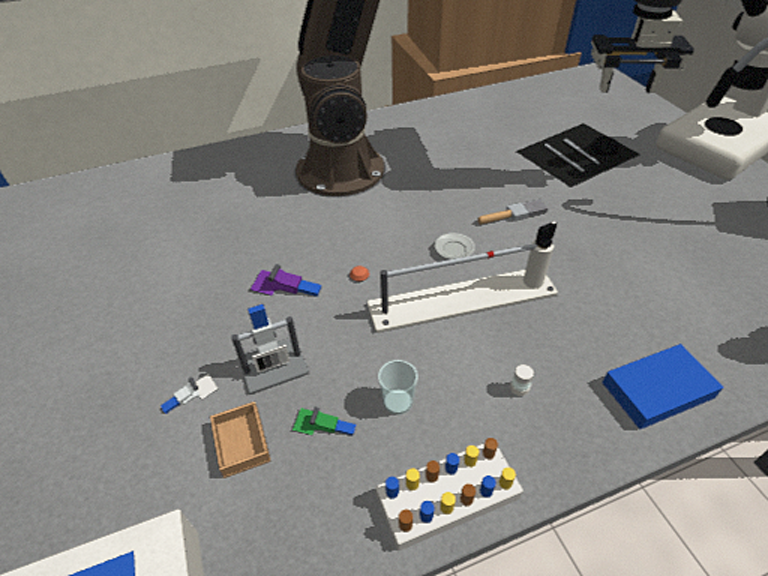

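View pics/side.png

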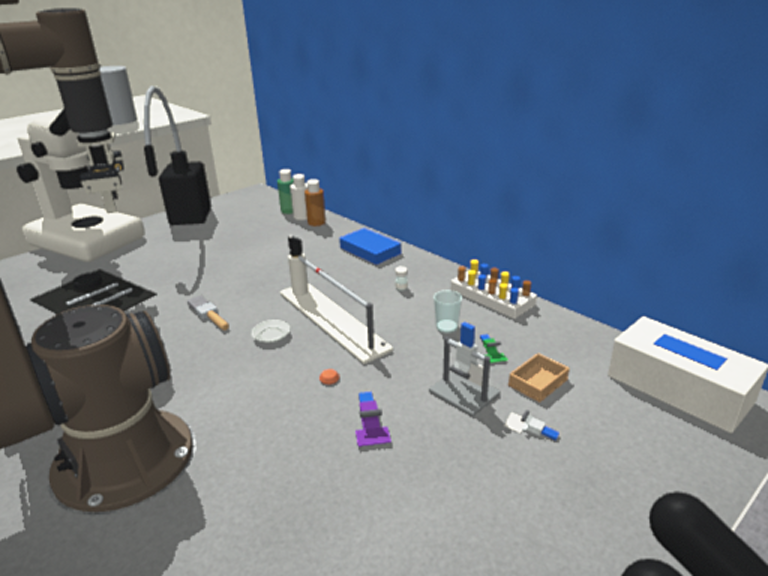

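The scene shows four hanger-like things: the one hanging on the parking stand (tab at 259,317 in the 1.5x picture), purple (285,282), green (323,422) and a small white one lying at (190,393). The hanging one fits because it is neither green nor purple and is larger than the small one. The crop should confirm this.

Run:
```python
from h import *
S=np.load('scene.npz');D=np.load('side.npz')
a=cv2.resize(S['im'][185:285,100:210],None,fx=5,fy=5,interpolation=2);b=cv2.resize(S['im'][140:230,310:390],None,fx=5,fy=5,interpolation=2)
b=cv2.copyMakeBorder(b,0,50,0,0,0); 
cv2.imwrite('pics/crop.png',cv2.resize(np.hstack([a[:500],b[:500]]),None,fx=.84,fy=.84)[:,:,::-1])
for n,Z in(('scene',S),('side',D)):
    im,P=Z['im'],Z['P']; h=cv2.cvtColor(im,cv2.COLOR_RGB2HSV); c=cam(n)
    H,s,v=[h[:,:,i].astype(int) for i in range(3)]
    z=P[:,:,2]; near=(np.hypot(P[...,0],P[...,1])<0.95)&(np.hypot(P[...,0],P[...,1])>.3)&(P[...,0]>.1)
    red=((H<6)|(H>174))&(s>140)&(z>.09)&(z<.14)&near
    blue=(H>105)&(H<125)&(s>130)&(z>.08)&(z<.2)&near
    for nm,m in(('red',red),('blue',blue)):
        k,l,st,ce=cv2.connectedComponentsWithStats(m.astype(np.uint8))
        for i in range(1,k):
            if st[i,4]>3:
                Q=P[l==i];print(n,nm,ce[i].round(1),st[i],np.median(Q,0).round(4),Q.min(0).round(3),Q.max(0).round(3), 'ray115',ray(*ce[i],.115,c).round(4))
    hi=((z>.09)&(z<.2)&near)
    k,l,st,ce=cv2.connectedComponentsWithStats(hi.astype(np.uint8))
    for i in range(1,k):
        if st[i,4]>15:
            Q=P[l==i];print(n,'high',ce[i].round(0),st[i,4],np.median(Q,0).round(3),Q.min(0).round(3),Q.max(0).round(3))
```

```text
scene red [326.7 169.1] [325 168   4   4  11] [0.5512 0.1285 0.1198] [0.545 0.126 0.115] [0.552 0.133 0.122] ray115 [0.5466 0.1311 0.115 ]
scene blue [171.9 210.5] [166 203  13  16 134] [ 0.5599 -0.3099  0.1466] [ 0.55  -0.322  0.121] [ 0.563 -0.298  0.162] ray115 [ 0.5312 -0.31    0.115 ]
scene high [326. 169.] 714 [0.555 0.172 0.118] [ 0.514 -0.084  0.09 ] [0.582 0.254 0.165]
scene high [173. 217.] 443 [ 0.56  -0.311  0.111] [ 0.543 -0.363  0.09 ] [ 0.568 -0.258  0.162]
side blue [311.  222.6] [307 215   9  16 118] [ 0.5504 -0.3139  0.1436] [ 0.547 -0.325  0.121] [ 0.557 -0.298  0.164] ray115 [ 0.5849 -0.2862  0.115 ]
side high [213. 180.] 408 [0.546 0.196 0.12 ] [ 0.512 -0.085  0.09 ] [0.579 0.256 0.167]
side high [311. 230.] 384 [ 0.551 -0.315  0.113] [ 0.541 -0.363  0.09 ] [ 0.567 -0.258  0.164]
side high [414. 227.] 24 [ 0.805 -0.491  0.092] [ 0.797 -0.51   0.09 ] [ 0.815 -0.482  0.095]
```

View pics/crop.png

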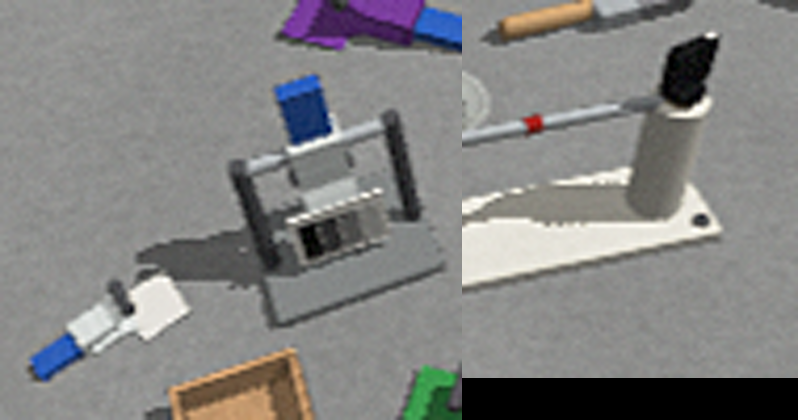

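Confirmed: the upright white hanger with the blue tab and grey-patch card on the parking stand is the one meant, with its card on the +x side. The small lying one at crop (110,320) is the decoy. The thumbscrew's white dot is at the far right end of the wing (712,38). Next I'll fit the bars and the screw.

Run:
```python
from h import *
for n in('scene','side'):
    Z=np.load(n+'.npz');P=Z['P'];im=Z['im'].astype(int);x,y,z=[P[...,i] for i in range(3)]
    bx=(x>.48)&(x<.62)
    def fit(m,t):
        Q=P[m];k=np.polyfit(Q[:,1],Q[:,0],1);r=np.abs(Q[:,0]-np.polyval(k,Q[:,1]));Q=Q[r<.006];k=np.polyfit(Q[:,1],Q[:,0],1)
        print(n,t,len(Q),'dx/dy',k[0].round(4),'x@mid',np.polyval(k,Q[:,1].mean()).round(4),'y',Q[:,1].mean().round(4),'z',np.percentile(Q[:,2],[5,50,95]).round(4))
        return k
    k=fit(bx&(y>-.07)&(y<.19)&(z>.109)&(z<.125),'rail')
    print('rail x at y=.13',np.polyval(k,.13).round(4))
    fit(bx&(((y>-.352)&(y<-.333))|((y>-.29)&(y<-.265)))&(z>.1)&(z<.114),'park')
    tab=(im[...,2]>1.6*im[...,0])&(z>.125)&(z<.17)&bx&(y<-.25);fit(tab,'tab')
    dark=(im.max(-1)<60)&bx
    for m,t in((dark&(y>.2)&(y<.28)&(z>.13),'screw'),(dark&(y<-.06)&(y>-.11)&(z>.06),'post'),(dark&(y<-.25)&(y>-.3)&(z>.05)&(z<.115),'pp+'),(dark&(y<-.33)&(y>-.38)&(z>.05)&(z<.115),'pp-')):
        Q=P[m];print(n,t,len(Q),Q.mean(0).round(4),Q.min(0).round(3),Q.max(0).round(3)) if len(Q) else 0
    m=dark&(y>.2)&(y<.28)&(z>.14)
    r=cv2.fitLine(P[m][:,:2].astype(np.float32),2,0,.01,.01).ravel();print('screw wing ang',np.degrees(np.arctan2(r[1],r[0])),r[2:])
    w=(im.min(-1)>150)&bx&(y>.2)&(y<.28)&(z>.15);print('dot',P[w].mean(0) if w.any() else None, w.sum())
    w=(im.min(-1)>110)&bx&(y>.2)&(y<.28)&(z>.05)&(z<.112);print('col',P[w].mean(0).round(4))
# reach check
for a in(0,180):
    R=down(np.radians(a));print(a,[ [round(t) for t in (robot.ik(p,R) if robot.ik(p,R) is not None else [])] for p in([.555,-.312,.124],[.55,.06,.27],[.548,.236,.128])])
```

```text
scene rail 319 dx/dy 0.1303 x@mid 0.5403 y 0.0575 z [0.1131 0.1179 0.121 ]
rail x at y=.13 0.5497
scene park 73 dx/dy -0.0384 x@mid 0.5571 y -0.3067 z [0.1035 0.1085 0.1115]
scene tab 126 dx/dy -0.023 x@mid 0.5593 y -0.3103 z [0.1274 0.1477 0.1614]
scene screw 115 [0.5654 0.2322 0.1493] [0.558 0.215 0.13 ] [0.569 0.254 0.165]
scene post 56 [ 0.5259 -0.0778  0.0939] [ 0.523 -0.083  0.06 ] [ 0.529 -0.073  0.122]
scene pp+ 45 [ 0.558  -0.2627  0.0798] [ 0.555 -0.267  0.051] [ 0.561 -0.259  0.108]
scene pp- 53 [ 0.5621 -0.3543  0.0774] [ 0.558 -0.361  0.052] [ 0.575 -0.33   0.109]
screw wing ang -84.0598 [0.5653082  0.23195376]
dot [0.55915526 0.24934544 0.16367334] 2
col [0.5751 0.2365 0.0797]
side rail 148 dx/dy 0.1293 x@mid 0.5355 y 0.0539 z [0.1149 0.1204 0.1231]
rail x at y=.13 0.5453
side park 51 dx/dy -0.0275 x@mid 0.5523 y -0.3056 z [0.1031 0.1097 0.1122]
side tab 109 dx/dy -0.0734 x@mid 0.5508 y -0.3127 z [0.1277 0.1473 0.1629]
side screw 63 [0.5573 0.2303 0.1473] [0.55  0.213 0.131] [0.565 0.251 0.164]
side post 2 [ 0.5148 -0.0804  0.0643] [ 0.512 -0.083  0.064] [ 0.517 -0.078  0.065]
side pp- 1 [ 0.5327 -0.3323  0.0658] [ 0.533 -0.332  0.066] [ 0.533 -0.332  0.066]
screw wing ang -80.028 [0.55753237 0.22963123]
dot [0.55708772 0.24741425 0.16597346] 3
col [0.5523 0.2226 0.0802]
0 [[-12, 20, -10, 0, -60, -168], [27, 7, -8, 0, -75, 153], [42, 16, -15, 0, -59, 138]]
180 [[-12, 20, -10, 0, -60, 12], [27, 7, -8, 0, -75, -27], [42, 16, -15, 0, -59, -42]]
```

```bash
cat >> h.py <<'E'
PARK=np.pi+.033; RAIL=np.pi-.129; U=np.array([.1283,.9917,0])
E
python3 - <<'E'
from h import *
robot.servo_line([.286,.612,.28],speed=.25)
robot.goto([.555,-.3115,.25],down(PARK))
f,cx,cy,T=c=cam('wrist'); im,d=robot.grab_frame('wrist'); save('w1',im,1.2)
P=cloud(d,c);i=im.astype(int);m=(i[...,2]>1.6*i[...,0])&(P[...,2]>.155)&(P[...,2]<.168)
m&=(abs(P[...,1]+.312)<.04)&(abs(P[...,0]-.555)<.04)
Q=P[m];print('tab top',len(Q),Q.mean(0).round(4),Q.min(0).round(4),Q.max(0).round(4))
if len(Q): print(cv2.minAreaRect((Q[:,:2]*1000).astype(np.float32)))
print(robot.read_t(),robot.read_position(),robot.read_force())
E
```

```text
tab top 249 [ 0.5531 -0.3127  0.1602] [ 0.5471 -0.3248  0.1552] [ 0.5585 -0.2996  0.1624]
((552.7619018554688, -312.2584228515625), (10.698110580444336, 25.244613647460938), 1.7714461088180542)
3.9917 [ 0.55535608 -0.31093292  0.24998923] [-0.28680988  0.13835932 -0.59171269]
```

View pics/w1.png

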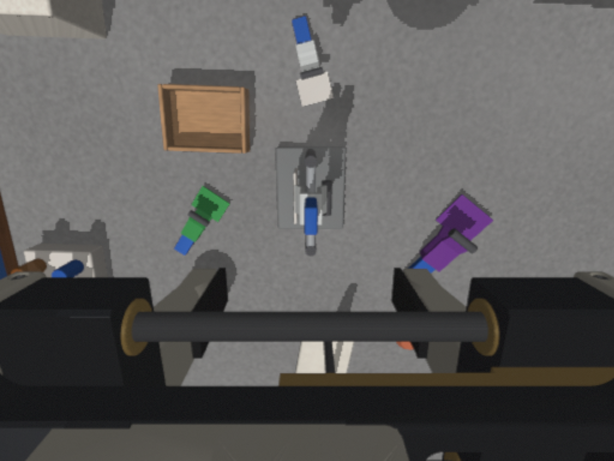

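The wrist view shows the blue tab at (311,217), with its centre measured at (0.553, -0.3125). Nothing stands in the fingers' way, so I grasp and lift.

Run:
```python
from h import *
R=down(np.pi+.031)
robot.servo_line([.5533,-.3123,.124],R,speed=.12)
robot.move_gripper(0.0)
print(robot.read_t(),robot.read_grip_width()*88,robot.read_force().round(2))
robot.servo_line([.5533,-.3123,.25],speed=.12)
print(robot.read_t(),robot.read_grip_width()*88,robot.read_force().round(2))
# over the rail, look at band with wrist cam on the way
band=np.array([.5475,.131,0]); t=band-.075*U
robot.goto([t[0],t[1],.25],down(RAIL))
print(robot.read_t(),robot.read_position().round(4))
im,d=robot.grab_frame('scene');np.savez('s2.npz',im=im,d=d)
c=cam('wrist');iw,dw=robot.grab_frame('wrist')
save('s2',np.hstack([cv2.resize(im[90:230,200:400],None,fx=2,fy=2,interpolation=2),cv2.resize(iw,(373,280))]))
for nm,I,Dp,cc in(('scene',im,d,cam('scene')),('wrist',iw,dw,c)):
    P=cloud(Dp,cc);h=cv2.cvtColor(I,cv2.COLOR_RGB2HSV).astype(int);z=P[...,2]
    m=((h[...,0]<6)|(h[...,0]>174))&(h[...,1]>140)&(z>.09)&(z<.14)
    if m.any(): v,u=np.nonzero(m);print(nm,'band',m.sum(),P[m].mean(0).round(4),ray(u.mean(),v.mean(),.12,cc).round(4))
    m=(z>.112)&(z<.124)&(P[...,1]>-.06)&(P[...,1]<.2)&(P[...,0]>.49)&(P[...,0]<.6)
    Q=P[m]
    if len(Q)>9: k=np.polyfit(Q[:,1],Q[:,0],1);print('rail',len(Q),k,np.polyval(k,t[1]),t)
    b=(h[...,0]>105)&(h[...,0]<125)&(h[...,1]>130)&(z>.2)&(z<.32);print('tab',P[b].mean(0).round(4) if b.any() else 0)
```

```text
6.3667 11.773740615229766 [-0.44 -0.23 -0.86]
7.5667 11.402925597419003 [-0.32 -0.22 -0.98]
8.95 [0.5381 0.056  0.2499]
scene band 11 [0.5495 0.129  0.1182] [0.5511 0.1279 0.12  ]
rail 313 [0.13156757 0.53254104] 0.5399907206260206 [0.5378775 0.0566225 0.       ]
tab [0.497  0.2375 0.2608]
rail 1085 [0.12630248 0.52929634] 0.5364479025467249 [0.5378775 0.0566225 0.       ]
tab [0.5365 0.0514 0.2804]
```

View pics/s2.png

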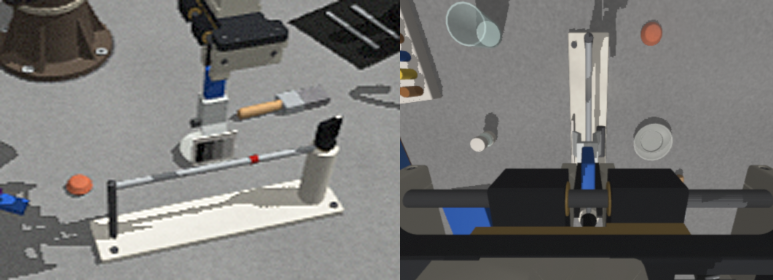

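The hanger is held level above the rail, with its card facing outward and the band at (255,158) in the crop. I'm lowering it 75 mm to the post side of the band.

Run:
```python
from h import *
t=np.array([.5475,.131,0])-.075*U
f0=robot.read_force()
for z in(.165,.145,.138,.1355,.1345,.1335,.1325):
    robot.servo_line([t[0],t[1],z],speed=.12 if z>.16 else .06)
    f=robot.read_force()-f0; print(z,f.round(2),robot.read_position().round(4))
    if f[2]>3: break
robot.dwell(.15)
print(robot.read_t(),robot.read_force()-f0)
im,d=robot.grab_frame('scene');save('s3',im,4,(200,110,380,230))
```

```text
0.165 [-0.44  1.9   0.7 ] [0.5384 0.0566 0.1657]
0.145 [1.02 1.78 0.4 ] [0.5378 0.0565 0.1447]
0.138 [0.11 1.32 0.29] [0.5377 0.0565 0.1376]
0.1355 [0.74 1.3  0.18] [0.5379 0.0566 0.1354]
0.1345 [0.   1.66 0.87] [0.5379 0.0566 0.1345]
0.1335 [-0.2   1.32  4.48] [0.5382 0.0566 0.1339]
11.5583 [-0.45382145  0.88693696  4.59354902]
```

View pics/s3.png

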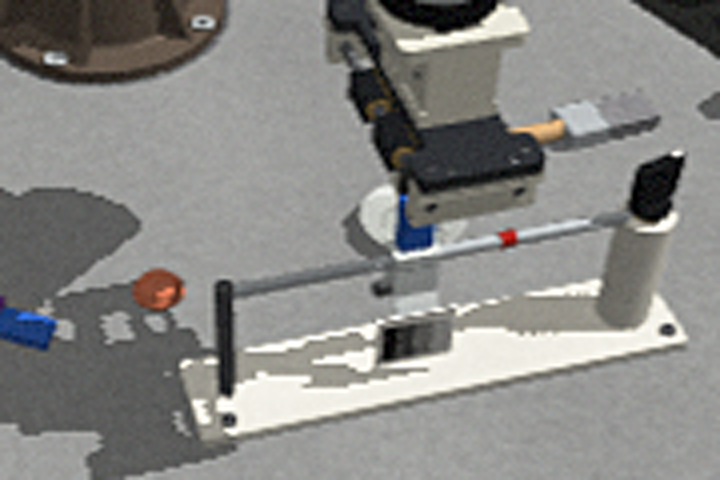

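Run:
```python
from h import *
for nm in('scene','side'):
    c=cam(nm);C=c[3][:3,3]
    for k in range(1):
        I,Dp=robot.grab_frame(nm);P=cloud(Dp,c);i=I.astype(int);z=P[...,2]
        w=np.clip(i[...,0]-np.maximum(i[...,1],i[...,2])-25,0,None)*(abs(P[...,1]-.13)<.04)*(abs(P[...,0]-.547)<.04)*(z>.08)
        v,u=np.nonzero(w);ww=w[w>0]
        if not len(u): print(nm,'none');continue
        uc,vc=np.average(u,weights=ww),np.average(v,weights=ww)
        # nearest point of pixel ray to rail axis line
        p0=np.array([.5475,.131,.115]);r=ray(uc,vc,.115,c)-C;r/=np.linalg.norm(r)
        A=np.stack([U,-r],1);s=np.linalg.lstsq(A,C-p0,rcond=None)[0]
        print(nm,'band',len(u),uc.round(1),vc.round(1),'s along rail',s[0].round(4),'miss',np.linalg.norm(A@s-(C-p0)).round(4))
        m=(i[...,2]>1.6*i[...,0])&(z>.125)&(z<.18)&(abs(P[...,1]-.056)<.03)&(abs(P[...,0]-.538)<.03)
        if m.any():
            v,u=np.nonzero(m);Q=P[m]; s2=(Q-p0)@U; print(' tab n',len(u),'along-rail min/max/mid',np.percentile(s2,[2,98]).round(4),((np.percentile(s2,2)+np.percentile(s2,98))/2).round(4),'z',Q[:,2].min().round(3),Q[:,2].max().round(3))
```

```text
scene band 17 326.6 168.8 s along rail -0.0004 miss 0.0015
 tab n 61 along-rail min/max/mid [-0.0869 -0.0632] -0.075 z 0.13 0.179
side band 11 211.5 179.5 s along rail 0.0052 miss 0.0025
 tab n 62 along-rail min/max/mid [-0.0887 -0.0625] -0.0756 z 0.131 0.176
```

Run:
```python
from h import *
t=np.array([.5475,.131,0])-.075*U
robot.move_gripper(0.6); print(robot.read_t())
robot.servo_line([t[0],t[1],.25],speed=.25)
t2=t-.02*U
robot.goto([t2[0],t2[1],.26],down(RAIL-np.pi))
robot.dwell(.1)
c=cam('wrist');I,D=robot.grab_frame('wrist');np.savez('w4.npz',I=I,D=D,f=c[0],cx=c[1],cy=c[2],T=c[3]);save('w4',I,1.4)
print(robot.read_t(),robot.read_qpos().round(1),robot.read_position().round(4))
P=cloud(D,c);i=I.astype(int);z=P[...,2]
w=np.clip(i[...,0]-np.maximum(i[...,1],i[...,2])-25,0,None)*(abs(P[...,1]-.13)<.04)*(abs(P[...,0]-.547)<.04)*(z>.08)
v,u=np.nonzero(w);q=ray(np.average(u,weights=w[w>0]),np.average(v,weights=w[w>0]),.12,c)
p0=np.array([.5475,.131,.115]);print('band',len(u),q.round(4),'s',((q-p0)@U).round(4),'cloud',P[w>0].mean(0).round(4), 's', np.percentile((P[w>0]-p0)@U,[0,100]).round(4))
m=(i[...,2]>1.6*i[...,0])&(z>.16)&(z<.18)&(abs(P[...,1]-.056)<.03)
if m.any():Q=P[m];print('tab',len(Q),'s',np.percentile((Q-p0)@U,[1,99]).round(4),Q.mean(0).round(4))
m=(i.max(-1)<70)&(z>.155)&(z<.17)&(P[...,1]>.2)&(P[...,1]<.27)&(abs(P[...,0]-.56)<.04)
if m.any():Q=P[m];print('wing',len(Q),Q.mean(0).round(4),cv2.minAreaRect((Q[:,:2]*1000).astype(np.float32)))
m=(z>.113)&(z<.123)&(P[...,1]>.08)&(P[...,1]<.19)&(abs(P[...,0]-.545)<.03);Q=P[m];k=np.polyfit(Q[:,1],Q[:,0],1);print('rail',k[0],np.polyval(k,.131))
```

```text
12.575
16.0167 [ 24.9   5.3 -10.8   0.  -73.8 147.7] [0.5353 0.0368 0.26  ]
band 114 [0.5448 0.1274 0.12  ] s -0.0039 cloud [0.5456 0.1269 0.1342] s [-0.0151  0.0016]
tab 283 s [-0.0864 -0.0618] [0.5404 0.058  0.1699]
rail 0.13075167422576786 0.5455168806647592
```

View pics/w4.png

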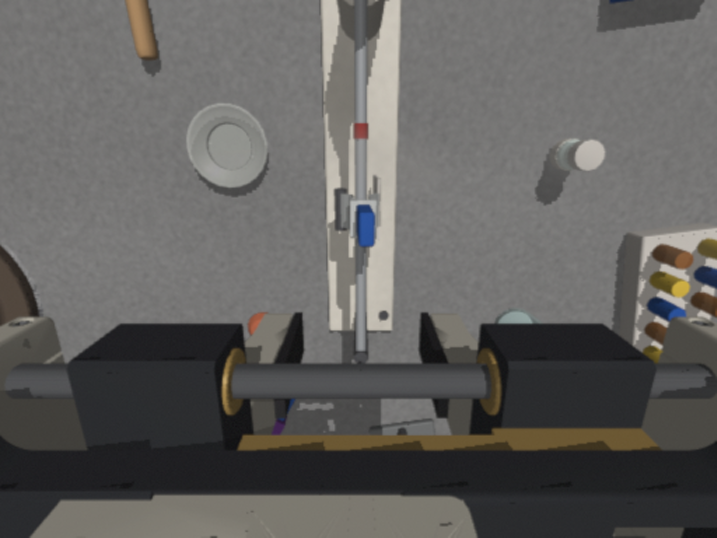

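Run:
```python
from h import *
Z=np.load('w4.npz');I,D=Z['I'],Z['D'];c=(float(Z['f']),float(Z['cx']),float(Z['cy']),Z['T']);print(c[3].round(3).tolist(),c[:3])
P=cloud(D,c);p0=np.array([.5475,.131,.115]);i=I.astype(int)
m=(i[...,0]-np.maximum(i[...,1],i[...,2])>25)&(np.hypot(*(np.mgrid[:384,:512]-np.array([94,258])[:,None,None]))<14)
v,u=np.nonzero(m);print(len(u),u.min(),u.max(),v.min(),v.max(),u.mean(),v.mean())
print('depth pts z',np.percentile(P[m][:,2],[0,25,50,75,100]).round(4))
for vv in(v.min()-.5,v.max()+.5,v.mean()):q=ray(u.mean(),vv,.121,c);print('band edge s',((q-p0)@U).round(4),q.round(4))
for uu in(250,254,258,262,266):print(uu,P[94,uu].round(4),P[80,uu].round(4),P[110,uu].round(4))
m=(i[...,2]>1.6*i[...,0])&(np.hypot(*(np.mgrid[:384,:512]-np.array([161,261])[:,None,None]))<25)
v,u=np.nonzero(m)
for r in range(v.min(),v.max()+1,3):print(r,m[r].sum(),np.median(P[r][m[r]],0).round(4),((np.median(P[r][m[r]],0)-p0)@U).round(4))
```

```text
[[0.992, -0.123, -0.039, 0.545], [-0.129, -0.946, -0.296, 0.116], [-0.001, 0.298, -0.954, 0.448], [0.0, 0.0, 0.0, 1.0]] (274.54156248359607, 257.76466006583604, 189.3203198051648)
110 253 262 88 98 257.5 93.0
depth pts z [0.1163 0.1189 0.1199 0.1208 0.4483]
band edge s 0.002 [0.5464 0.1332 0.121 ]
band edge s -0.0097 [0.5449 0.1216 0.121 ]
band edge s -0.0038 [0.5456 0.1274 0.121 ]
250 [0.5346 0.1312 0.0132] [0.5373 0.1505 0.0133] [0.5314 0.1083 0.0105]
254 [0.5416 0.1269 0.12  ] [0.5435 0.1417 0.1171] [0.5392 0.1096 0.1176]
258 [0.546  0.1263 0.1207] [0.5479 0.1408 0.121 ] [0.5438 0.109  0.1189]
262 [0.5506 0.1258 0.1176] [0.5549 0.1482 0.0131] [0.5496 0.106  0.0124]
266 [0.5584 0.1281 0.0108] [0.5607 0.1475 0.0128] [0.5557 0.1051 0.0101]
147 8 [0.5404 0.0695 0.1389] -0.0619
150 11 [0.5408 0.0694 0.1596] -0.0619
153 12 [0.541  0.068  0.1699] -0.0633
156 13 [0.5412 0.0648 0.1704] -0.0664
159 13 [0.5408 0.0616 0.17  ] -0.0697
162 12 [0.5399 0.0586 0.1704] -0.0727
165 12 [0.5395 0.0556 0.1703] -0.0758
168 11 [0.5396 0.0524 0.17  ] -0.0789
171 11 [0.5392 0.0493 0.1698] -0.082
174 11 [0.5388 0.0462 0.1708] -0.0852
```

The wrist view (band at pixel (258,93), 11.7 mm long) puts the band 71 mm from the tab centre. The scene camera gives 74.6 mm and the coarse side view about 80 mm. I regrasp and slide about 72 mm.

Run:
```python
from h import *
p0=np.array([.5475,.131,0]);R=down(RAIL-np.pi)
def at(s,z): p=p0+s*U; p[2]=z; return p
robot.servo_line(at(-.075,.24),R,speed=.25)
robot.servo_line(at(-.075,.1337),R,speed=.15)
robot.move_gripper(0.0); print(robot.read_t(),robot.read_grip_width()*88,robot.read_force().round(2))
for s in(-.05,-.025,-.0028):
    robot.servo_line(at(s,.1335),speed=.07); print(s,robot.read_position().round(4),robot.read_force().round(2))
robot.dwell(.1)
robot.move_gripper(0.6);print(robot.read_t())
robot.dwell(.2)
robot.servo_line(at(-.0028,.23),speed=.25)
I,D=robot.grab_frame('scene');J,E=robot.grab_frame('side')
for nm,im,d in(('scene',I,D),('side',J,E)):
    P=cloud(d,cam(nm));i=im.astype(int);z=P[...,2];q0=p0
    m=(i[...,2]>1.6*i[...,0])&(z>.125)&(z<.18)&(abs(P[...,1]-.13)<.03)&(abs(P[...,0]-.547)<.03)
    s=(P[m]-q0)@U;print(nm,'tab s',np.percentile(s,[2,98]).round(4),P[m].mean(0).round(4))
save('s5',np.hstack([cv2.resize(I[110:230,230:380],None,fx=2.6,fy=2.6,interpolation=2),cv2.resize(J[130:250,170:320],None,fx=2.6,fy=2.6,interpolation=2)]))
print(robot.read_t())
```

```text
17.8833 11.24393101977899 [ 0.33 -0.05  0.53]
-0.05 [0.5415 0.0824 0.1337] [0.09 1.4  2.38]
-0.025 [0.5447 0.107  0.1337] [-0.35  0.98  4.86]
-0.0028 [0.5475 0.1288 0.1337] [0.23 0.43 4.87]
20.3333
scene tab s [-0.0159  0.0081] [0.5543 0.1264 0.155 ]
side tab s [-0.0174  0.009 ] [0.5464 0.1235 0.1548]
21.1667
```

View pics/s5.png

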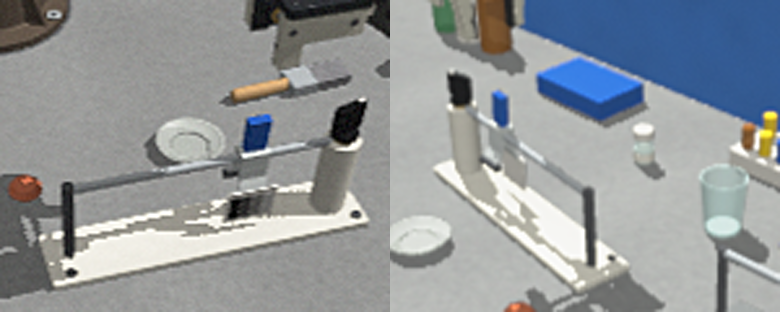

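Tab is upright on the rail in both views, with the red hidden under the fork. The cameras disagree by a few mm on where the band is, so I'm checking the centring again with rays in both fixed views.

Run:
```python
from h import *
p0=np.array([.5475,.131,.115])
def red(I,uv):
    i=I.astype(float);w=np.clip(i[...,0]-np.maximum(i[...,1],i[...,2])-10,0,None)
    g=np.mgrid[:384,:512];w=w*(np.hypot(g[1]-uv[0],g[0]-uv[1])<6);return np.array([(w*g[1]).sum(),(w*g[0]).sum()])/w.sum()
for nm,uv in(('scene',(326.6,168.8)),('side',(211.5,179.5))):
    c=cam(nm);f,cx,cy,T=c;V=np.linalg.inv(T)
    def proj(p): q=V[:3,:3]@p+V[:3,3]; return np.array([f*q[0]/q[2]+cx,f*q[1]/q[2]+cy])
    def solve(px,zz):  # s and lateral e from pixel at height zz
        q=ray(px[0],px[1],zz,c)-p0; X=np.array([U[1],-U[0],0]); return (q@U).round(4),(q@X).round(4)
    I0=np.load(nm+'.npz')['im'];b=red(I0,uv)
    I,D=robot.grab_frame(nm);i=I.astype(int);g=np.mgrid[:384,:512]
    m=(i[...,2]>1.5*i[...,0])&(i[...,2]>50)&(np.hypot(g[1]-uv[0],g[0]-uv[1]+14)<18);v,u=np.nonzero(m);t=np.array([u.mean(),v.mean()])
    # visible tab from fork shoulder to top: 127..171 mm
    print(nm,'band px',b.round(2),'->s,e',solve(b,.115),'tab px',t.round(2),len(u),v.min(),v.max(),'->',solve(t,.149),'proj tab at s=0:',proj(p0+[0,0,.034]).round(2))
I,D=robot.grab_frame('wrist')
```

```text
scene band px [326.69 168.81] ->s,e (np.float64(0.0003), np.float64(-0.0021)) tab px [328.43 160.46] 120 154 167 -> (np.float64(-0.0002), np.float64(0.0007)) proj tab at s=0: [328.4  160.27]
side band px [211.43 179.51] ->s,e (np.float64(0.0078), np.float64(0.0031)) tab px [215.62 169.07] 85 158 178 -> (np.float64(0.0089), np.float64(0.024)) proj tab at s=0: [211.01 171.88]
```

The scene rays put the tab within 0.5 mm of the band, and the wrist measurement agrees (about -0.5 mm). The side view's tab mask was contaminated by the blue wall, so I discount it. Next is the thumbscrew.

Run:
```python
from h import *
p=[.561,.231,.25]
robot.goto(p,down(np.radians(188)));robot.dwell(.1)
print(robot.read_t(),robot.read_qpos().round(1),robot.read_position().round(4))
c=cam('wrist');I,D=robot.grab_frame('wrist');save('w6',I,1.3)
P=cloud(D,c);i=I.astype(int);z=P[...,2]
m=(z>.155)&(z<.17)&(np.hypot(P[...,0]-.561,P[...,1]-.231)<.035);Q=P[m]
print('wing top',len(Q),Q.mean(0).round(4),cv2.minAreaRect((Q[:,:2]*1000).astype(np.float32)))
w=m&(i.min(-1)>120);print('dot',w.sum(),P[w].mean(0).round(4) if w.any() else 0)
m=(i[...,2]>1.6*i[...,0])&(z>.16)&(z<.18)&(abs(P[...,1]-.13)<.03);Q=P[m];print('tab',Q.mean(0).round(4),np.percentile((Q-[.5475,.131,0])@U,[1,99]).round(4) if len(Q) else 0)
```

```text
23.9583 [ 40.8  12.5  -3.5   0.  -74.  -32.8] [0.561  0.2309 0.25  ]
wing top 383 [0.56   0.2333 0.1619] ((559.9425659179688, 234.5360565185547), (10.673689842224121, 39.59868621826172), 8.184165000915527)
dot 38 [0.5571 0.2486 0.1631]
tab [0.5495 0.1269 0.1703] [-0.0155  0.0087]
```

View pics/w6.png

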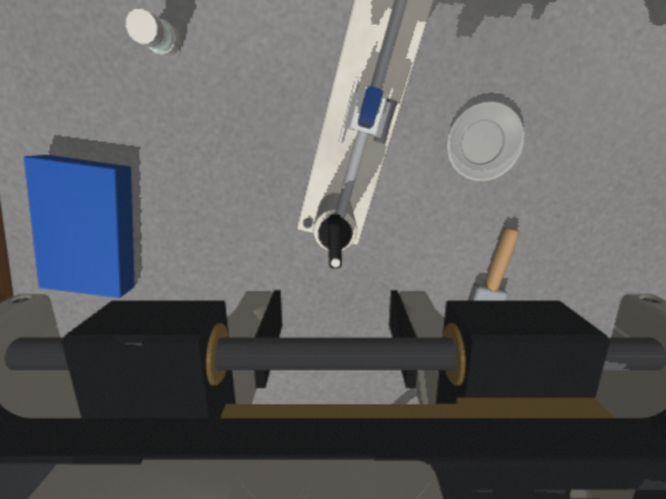

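The wing centre is (0.560, 0.2325) and the jaw axis is 8.2°. The dot end shows at (336,263), and the tab is still at the band. Clockwise lowers joint 6, so I grip with the other half turn (joint 6 near 147°) and turn clockwise until the torque rises.

Run:
```python
from h import *
R=down(np.radians(8.2))
robot.goto([.5602,.2325,.22],R)
robot.servo_line([.5602,.2325,.1297],R,speed=.12)
f0=robot.read_force();robot.move_gripper(0.0);t0=robot.read_ft_torque()
q0=np.array(robot.read_qpos());print(robot.read_t(),q0.round(2),robot.read_grip_width()*88,(robot.read_force()-f0).round(2),t0.round(3))
q=q0.copy();tot=0;log=[]
while tot<164:
    st=8 if tot<44 else 4
    q[5]-=st;tot+=st;robot.movej(q)
    a=robot.read_qpos()[5];tz=(robot.read_ft_torque()-t0)[2];log.append((tot,round(q0[5]-a,2),round(float(tz),3),round(robot.read_effort()[5],2)))
    if abs(tz)>.25 or robot.read_t()>42: break
print(*log,sep='\n');print(robot.read_t(),robot.read_grip_width()*88,robot.read_force().round(2))
```

```text
28.325 [ 4.0960e+01  1.7040e+01 -1.3480e+01  4.0000e-02 -5.9390e+01  1.4723e+02] 9.839645362244415 [ 4.51  0.57 -2.84] [-0.146 -2.138 -0.041]
(8, np.float64(7.81), -0.063, np.float64(-0.7))
(16, np.float64(15.65), -0.003, np.float64(-0.67))
(24, np.float64(23.56), 0.03, np.float64(-0.53))
(32, np.float64(31.55), 0.033, np.float64(-0.47))
(40, np.float64(39.55), 0.054, np.float64(-0.47))
(48, np.float64(47.55), 0.051, np.float64(-0.48))
(52, np.float64(51.52), 0.054, np.float64(-0.31))
(56, np.float64(55.52), 0.09, np.float64(-0.31))
(60, np.float64(59.53), 0.132, np.float64(-0.31))
(64, np.float64(63.52), 0.071, np.float64(-0.31))
(68, np.float64(67.52), 0.164, np.float64(-0.31))
(72, np.float64(71.52), 0.094, np.float64(-0.32))
(76, np.float64(75.52), 0.09, np.float64(-0.32))
(80, np.float64(79.52), 0.105, np.float64(-0.32))
(84, np.float64(83.52), 0.067, np.float64(-0.32))
(88, np.float64(87.52), 0.121, np.float64(-0.32))
(92, np.float64(91.52), 0.162, np.float64(-0.31))
(96, np.float64(95.52), 0.1, np.float64(-0.31))
(100, np.float64(99.53), 0.065, np.float64(-0.31))
(104, np.float64(103.52), 0.064, np.float64(-0.31))
(108, np.float64(107.52), 0.212, np.float64(-0.4))
(112, np.float64(111.49), 0.545, np.float64(-0.71))
33.875 10.305784345858616 [-16.71  12.54   7.21]
```

Run:
```python
from h import *
robot.dwell(.2)
q=np.array(robot.read_qpos());q0=147.23
print(robot.read_ft_torque().round(3),robot.read_effort()[5].round(2))
for tot in(80,50,16.5):
    q[5]=q0-tot;robot.movej(q)
    print(tot,(q0-robot.read_qpos()[5]).round(2),robot.read_ft_torque().round(3),robot.read_grip_width()*88)
robot.dwell(.3)
print(robot.read_t(),(q0-robot.read_qpos()[5]).round(2),robot.read_position().round(4),robot.read_force().round(2),robot.read_grip_width()*88)
I,D=robot.grab_frame('scene');J,_=robot.grab_frame('side')
P=cloud(D,cam('scene'));i=I.astype(int);z=P[...,2]
m=(i[...,2]>1.6*i[...,0])&(z>.125)&(z<.18)&(abs(P[...,1]-.13)<.03)&(abs(P[...,0]-.547)<.03)
print('tab s',np.percentile((P[m]-[.5475,.131,0])@U,[2,98]).round(4) if m.any() else None)
save('s7',np.hstack([cv2.resize(I[90:230,230:390],None,fx=2.4,fy=2.4,interpolation=2),cv2.resize(J[90:230,150:310],None,fx=2.4,fy=2.4,interpolation=2)]))
```

```text
[4.835 6.079 0.444] -0.44
80 79.91 [-0.986  1.806  0.072] 10.012531523089233
50 49.96 [-2.704  0.173 -0.021] 10.29215908155337
16.5 16.46 [-3.9   -2.383  0.068] 10.158425055232762
36.15 16.47 [0.5601 0.2333 0.1299] [  7.19 -10.89  -0.15] 9.797431090407704
tab s [-0.0158  0.0085]
```

View pics/s7.png

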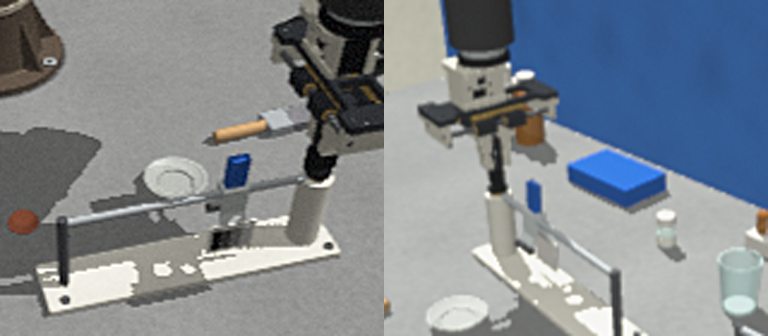

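The fingers still hold the thumbscrew, about 90° back from where the torque rose, and the hanger hangs upright at the band, unmoved. Handing in.

```bash
python3 -c "
from rig import robot
robot.job_done();print(robot.read_t())"
```

```text
the job is handed in; nothing more can be done
the job is handed in; nothing more can be done
```

I finished the job and handed it in at about 36 s of the 51 s allowed; no verdict is reported.

**Hanger:** I lifted the blue-tabbed hanger off the parking stand and hooked it on the rail about 7 cm to the post side of the band. I let go once to measure from above, then gripped it again, slid it about 72 mm onto the band without lifting it, and released it.
- The last scene check shows the tab still in place and upright.
- The scene and wrist cameras put it within about 1 mm of the band's centre. An earlier scene estimate, using depth for the tab, said about 3.5 mm.
- The coarse side view disagreed, by about 9 mm at first. Its recheck was spoiled by the blue wall behind, so I gave it little weight.

**Thumbscrew:** I turned it clockwise. The torque rose sharply at about 107° of turn, which I took as the seat, and I pushed on to 111.5° (0.54 N m). I then backed off to 16.5°, about 90–91° from the seat.
- The fingers are still closed on the wing, reading about 9.8 mm against its 11 mm thickness.
- There is a steady sideways load of about 13 N at the grip, because the grip is slightly off the screw's axis.

**Bystanders:** I touched none of them, and those in view looked unmoved in the last picture. I did not measure their positions again.

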